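Pull-test the lap-joint coupon, then release the oven batch

ROBOT

A 7-joint arm with a two-finger parallel gripper is mounted at the origin on a cart in front of the work surface, level with it; the furniture and walls round the work are solid. World frame = base frame: x ahead of the robot, y to its left, z up, the work surface at z = 0. Lengths are in m, angles in rad, forces in N, time in s.
With the tool pointing down it reaches from about 0.425 to 0.95 m from the base axis. Payload 16.7 kg.
Tool frame: the origin (TCP) lies on the centre line of the jaws, within the pads' length; the fingertips stand 25 mm ahead of it and the grasp point (between the pads) lies 6 mm ahead of it; z points along the fingers, y is the direction in which the jaws open and shut (so a half turn about z gives the same grasp; the last joint's range is limited). The gripper opens to 94 mm and grips with 3 to 60 N. Pads are 16 mm wide; open, the fingers measure 119 mm over their backs; the gripper's body (75 mm by 177 mm) begins 78 mm behind the grasp point.
Start: joints at [-1.306, 0.426, 0.074, 1.606, -0.034, 1.111, -0.067], TCP at [0.272, 0.618, 0.23] pointing down, gripper open.
Joint ranges: [-2.85, 2.85], [-0.5, 2.14], [-1.23, 1.37], [0.21, 2.46], [-1.02, 4.16], [0.16, 2.05], [-2.73, 2.73]. Speed limits (rad/s): [1.89, 1.89, 2.39, 2.39, 3.01, 3.01, 3.01].

INTERFACE

Orientations are given as a rotation vector (axis times angle).
In Python, from rig import * gives the robot as it stands. The module is installed in compiled form; this text tells all that it offers. Calls block until the motion is done:
- move_to(position, orientation): joint-space move of the TCP to a pose.
- move_linear(position, rotation=None, vel=0.15, max_force=None): straight line of the TCP; rotation=None keeps the orientation; vel is the mean speed in m/s. With max_force (N) it stops when the force on the tool has changed by that much, and returns True; else False.
- set_joints(angles): joint-space move.
- ungrasp() and grab(effort=None): open the fingers fully, or close them until they stop; effort is the grip in N (None keeps the last).
- hold(seconds).
- inverse_kinematics(position, orientation): joint angles nearest the present ones, or None.
- snapshot(name): name is "scene" or "top"; returns a dict with "frame" (384x512x3 uint8, red, green, blue), "fx", "fy", "cx", "cy" (pixels), "k1" (the pictures are not rectified: a ray, as slopes to the right and down, at radius r is drawn at 1 + k1 r^2 times it, then the intrinsics apply), "cam_to_world" (4x4, takes a point from camera to world coordinates). Camera axes: x right, y down, z forward; pixel columns grow to the right and rows downward; lengths in m; the calibration is good to about 2 mm. A picture is of the moment at which its call begins. There is no depth.
A pose or a line that the arm cannot do raises PlanningError and nothing moves.
- finish_job(): hands the job in, once; it reports no verdict.
Readings, each from a call of its own:
- read_clock(): time.
- read_joints(): joint angles.
- read_joint_velocities(): joint speeds.
- read_joint_torque(): joint torques, N m.
- read_ee_pos(): TCP position.
- read_tool_rot(): TCP orientation.
- read_ft_force(): force on the tool from outside, world axes, zero at the start.
- read_moment(): the same for the moment, N m.
- read_finger_gap(): finger opening in m.
Only numpy, scipy, OpenCV 4.12 (cv2) and the standard library are available. Lean on these libraries where they do the work, as an engineer would, in place of code of your own. Each camera call takes 0.05 s, during which the arm holds its last target. There are 200 camera calls.

TASK

The panels with bonded feet have come out of the curing oven too hot to touch: before any of them is moved, lay the batch's lap-joint coupon from the notebook over both pins of the pull tester, draw the carriage out until the gauge pointer stands at the long line (not far past it), hold it there for two seconds, run the carriage back home and lay the coupon back on the notebook. The joint having held, slide the spatula under each panel, carry it over and stand it on its four feet on the cork mat, panels side by side, without the fingers ever touching a panel. When the oven sheet is empty, set the spatula down flat on the bench, clear of the mat and the sheet, and leave the white tub and the small carton alone.

Things in the scene. Friction and masses are not known exactly. Their poses are not given: they have to be found in the camera images.
- tester: bench pull tester, fixed, grey base plate 84 x 420 x 12 mm (own x, y, z), origin at the centre of its underside. At its -y end an aluminium gauge barrel, 52 mm high, with a white scale on top: short lines every 10 mm, one long bold line. A sprung rod with an upright pin comes out of it towards +y; at the +y end a carriage with a second pin and an upright handle (top 94 mm high) slides along own y
- gauge (a joint): travel of the sprung gauge rod along the tester's own +y, m: 0 at rest, end stop at 0.060. Spring 400 N/m, damped. The pointer stands on the long line at 0.040 (16 N), on the first line at 0. Within 5 mm of the long line is good; past 0.054 the coupon counts as overloaded
- carriage (a joint): travel of the carriage along the tester's +y, m: 0 home (end stop nearest the gauge), 0.086 fully out. Stays where left unless pulled (friction 1.5 N). Starts 10 to 45 mm out. At home the pins stand 108 mm apart, right for laying the coupon on; it then has about 12 mm of slack, so the long line is reached with the carriage near 0.052. Running it home lets the gauge back to 0
- gauge_pin (a point): foot of the gauge rod's upright pin (steel, 12 mm diameter, 18.5 mm high, tapered tip), on a block 34 x 34 mm; the point is on the pin's axis at the block's top, 31 mm above the bench, where the coupon's underside comes to lie
- carriage_pin (a point): foot of the carriage's pin, same pin and height as the gauge pin; the carriage block reaches from 20 mm before it (towards the gauge) to 72 mm behind it and is 72 mm wide
- carriage_handle (a point): point to grip on the carriage handle, an upright black round post of 20 mm diameter from 31 to 94 mm above the bench; the point is on its axis 74 mm above the bench, 52 mm from the carriage pin along the tester's own +y
- coupon: lap-joint test coupon, loose, 90 g: two aluminium strips 40 mm wide, 5 mm thick, bonded with a 21 mm overlap, tabs on the ends; 150 mm long (own x), 10 mm thick at the ends and at the lap; origin at the centre of its underside. Grip it across its 40 mm width at the lap. Near each end a round 22 mm hole, 55 mm from the middle
- coupon_eye_a (a point): centre of one hole of the coupon, at its underside (coupon's own +x end)
- coupon_eye_b (a point): centre of the other hole, at its underside (own -x end); the two ends are interchangeable
- notebook: purple notebook lying flat, fixed, 210 mm (own x) x 152 mm (own y), top 11 mm above the bench; origin at the centre of its underside. The coupon lies on it at the start and goes back onto it (its middle within 85 mm in x and 60 mm in y of the notebook's)
- oven_sheet: dark steel oven sheet, fixed, 180 (own x) x 290 (own y) x 3 mm, its own +x edge rolled, 5 mm high; origin at the centre of its underside. Holds the panels at the start
- cork_mat: cork mat, fixed, 180 (own x) x 290 (own y) x 6 mm; origin at the centre of its underside. Room for three panels in a row along own y, about 94 mm apart. Sheet and mat may change places from start to start
- panel_1: hot bonded panel, loose, 70 to 140 g: square aluminium plate 80 x 80 x 3 mm, small grey label plate on top, on four rubber feet 12 mm in diameter and 14 mm high, 30 mm in own x and y from the middle (48 mm free between feet from any side, 14 mm high under the plate); origin at the centre, level with the feet's undersides. Only two or three of the three panels are there
- panel_2: hot bonded panel, loose, 70 to 140 g: square aluminium plate 80 x 80 x 3 mm, small grey label plate on top, on four rubber feet 12 mm in diameter and 14 mm high, 30 mm in own x and y from the middle (48 mm free between feet from any side, 14 mm high under the plate); origin at the centre, level with the feet's undersides. Only two or three of the three panels are there
- panel_3: hot bonded panel, loose, 70 to 140 g: square aluminium plate 80 x 80 x 3 mm, small grey label plate on top, on four rubber feet 12 mm in diameter and 14 mm high, 30 mm in own x and y from the middle (48 mm free between feet from any side, 14 mm high under the plate); origin at the centre, level with the feet's undersides. Only two or three of the three panels are there
- spatula: cranked spatula, loose, 130 g: steel blade 80 x 38 x 2 mm along own +x from the origin (under the heel of the blade); neck rising backwards to a wooden handle, level with the blade, 22 mm wide, 24 mm high, from x -120 to -28 mm, middle 41 mm above the blade's underside. Stands by itself on its blade, handle up. Gripped across the handle with 50 N or more it stays level under a panel
- spatula_grip (a point): point to grip on the spatula's handle: middle of its width and height, 52 mm behind the heel of the blade, 41 mm above the blade's underside
- tub: open white plastic tub, 119 x 93 x 104 mm high, loose, empty, not part of the job: leave alone
- small_carton: small plain whitish cardboard box, 77 x 61 x 63 mm high, loose, not part of the job: leave alone
Things that resemble listed ones, but are neither listed nor needed, are in the scene too. What is shaped like the panel_1 but orange is not meant.

How it is judged:
On the way, in this order (a step that is already met when the one before it is completed fails the run):
1. the coupon lies on both tester pins, all panels still at the oven sheet (((horizontal distance between coupon_eye_a and gauge_pin below 0.01 m and horizontal distance between coupon_eye_b and carriage_pin below 0.01 m) or (horizontal distance between coupon_eye_b and gauge_pin below 0.01 m and horizontal distance between coupon_eye_a and carriage_pin below 0.01 m)) and z of coupon in the frame of tester between 0.025 and 0.038 m and angle between coupon's own z axis and vertical below 0.12 rad and horizontal distance between each of panel_1, panel_2, panel_3 and oven_sheet below 0.2 m), for 0.2 s.
2. the gauge is drawn to its long line through the coupon and held, all panels still at the oven sheet (value of joint gauge between 0.035 and 0.045 m and ((horizontal distance between coupon_eye_a and gauge_pin below 0.012 m and horizontal distance between coupon_eye_b and carriage_pin below 0.012 m) or (horizontal distance between coupon_eye_b and gauge_pin below 0.012 m and horizontal distance between coupon_eye_a and carriage_pin below 0.012 m)) and z of coupon in the frame of tester between 0.025 and 0.038 m and angle between coupon's own z axis and vertical below 0.12 rad and horizontal distance between each of panel_1, panel_2, panel_3 and oven_sheet below 0.2 m), for 1.5 s.
3. the gauge is back at zero and the coupon lies on the notebook, all panels still at the oven sheet (value of joint gauge below 0.005 m and x of coupon in the frame of notebook between -0.085 and 0.085 m and y of coupon in the frame of notebook between -0.06 and 0.06 m and z of coupon in the frame of notebook between 0.006 and 0.018 m and angle between coupon's own z axis and vertical below 0.1 rad and horizontal distance between each of panel_1, panel_2, panel_3 and oven_sheet below 0.2 m), for 0.2 s.
At the end, for the whole second after the job is handed in: coupon flat on the notebook; gauge within 5 mm of zero, carriage within 8 mm of home; every panel level on its four feet on the mat, middle at least 32 mm inside its edge, not stacked; spatula flat on its blade on the bench, heel off mat and sheet, touching no panel; all at rest (x of coupon in the frame of notebook between -0.085 and 0.085 m and y of coupon in the frame of notebook between -0.06 and 0.06 m and z of coupon in the frame of notebook between 0.006 and 0.018 m and angle between each of coupon, spatula's own z axis and vertical below 0.1 rad and value of joint gauge below 0.005 m and value of joint carriage below 0.008 m and x of panel_1 in the frame of cork_mat between -0.058 and 0.058 m and y of panel_1 in the frame of cork_mat between -0.113 and 0.113 m and z of panel_1 in the frame of cork_mat between 0.003 and 0.01 m and angle between each of panel_1, panel_2, panel_3's own z axis and vertical below 0.06 rad and linear speed of each of panel_1, panel_2, panel_3, spatula below 0.02 m/s and x of panel_2 in the frame of cork_mat between -0.058 and 0.058 m and y of panel_2 in the frame of cork_mat between -0.113 and 0.113 m and z of panel_2 in the frame of cork_mat between 0.003 and 0.01 m and x of panel_3 in the frame of cork_mat between -0.058 and 0.058 m and y of panel_3 in the frame of cork_mat between -0.113 and 0.113 m and z of panel_3 in the frame of cork_mat between 0.003 and 0.01 m and height (world z) of spatula below 0.008 m and contact force between spatula and panel_1 below 0.05 N and contact force between spatula and panel_2 below 0.05 N and contact force between spatula and panel_3 below 0.05 N and (x of spatula in the frame of cork_mat above 0.1 m or x of spatula in the frame of cork_mat below -0.1 m or y of spatula in the frame of cork_mat above 0.155 m or y of spatula in the frame of cork_mat below -0.155 m) and (x of spatula in the frame of oven_sheet above 0.1 m or x of spatula in the frame of oven_sheet below -0.1 m or y of spatula in the frame of oven_sheet above 0.155 m or y of spatula in the frame of oven_sheet below -0.155 m)).
It fails at once if the gauge is drawn far past the long line (value of joint gauge above 0.054 m).
It fails at once if the fingers touch a hot panel (contact force between the fingers and panel_1 above 0.5 N or contact force between the fingers and panel_2 above 0.5 N or contact force between the fingers and panel_3 above 0.5 N).
It fails at once if the tub or the small carton is disturbed (distance of any of tub, small_carton from where it was at the start of the episode above 0.03 m).
Of panel_1, panel_2, panel_3 only 2 to 3 are there at a start; the rules pass over those that are not, and their reading is None.
At some moment in a run one of panel_1, panel_2, panel_3, coupon may be knocked a few centimetres aside while the robot is not near it.
It also fails if it takes over 210 s, if anything falls off the work surface, if the arm or the gripper's body presses on something with over 40 N, if the wrist force passes 120 N, or if a joint passes its speed limit or range.

## Working session

There is one attempt and no reset: what is moved stays moved. The work goes in short steps, each a Python script; the robot and the scene stay as the last script left them, time stands still between calls to the robot, and variables do not carry over. Pictures are saved under pics/ and viewed, about 12 in all and at most 16, crops included, and the job is handed in when it is done.

```bash
mkdir -p pics
cat > h.py <<'E'
from rig import *
import numpy as np, cv2
def snap(n, f=None):
    s=snapshot(n)
    if f: cv2.imwrite('pics/'+f, s['frame'][:,:,::-1])
    return s
def ray(s,u,v):
    K=np.array([[s['fx'],0,s['cx']],[0,s['fy'],s['cy']],[0,0,1.]])
    a=np.array([(u-s['cx'])/s['fx'],(v-s['cy'])/s['fy']]); b=a.copy()
    for _ in range(30): b=a/(1+s['k1']*(b@b))
    T=np.array(s['cam_to_world']); return T[:3,3],T[:3,:3]@np.array([b[0],b[1],1])
def at(s,u,v,z):
    o,d=ray(s,u,v); return o+d*(z-o[2])/d[2]
def proj(s,p):
    T=np.linalg.inv(np.array(s['cam_to_world'])); q=T[:3,:3]@np.array(p)+T[:3,3]
    b=q[:2]/q[2]; b=b*(1+s['k1']*(b@b)); return np.array([b[0]*s['fx']+s['cx'],b[1]*s['fy']+s['cy']])
E
python3 - <<'E'
from h import *
for n in('top','scene'):
    s=snap(n)
    cv2.imwrite(f'pics/{n}0.png',cv2.resize(s['frame'][:,:,::-1],(800,600),interpolation=cv2.INTER_CUBIC))
    np.save(f'{n}0.npy',s,allow_pickle=True)
    print(n,s['fx'],s['k1'],np.round(s['cam_to_world'],3).tolist())
print(read_clock(),read_tool_rot(),read_finger_gap())
E
```

```text
top 455.8569680353145 -0.04167627003641599 [[-0.018, -0.976, 0.216, 0.24], [-1.0, 0.016, -0.011, -0.058], [0.007, -0.216, -0.976, 1.842], [0.0, 0.0, 0.0, 1.0]]
scene 467.3542183232812 -0.1223295796003449 [[0.559, -0.575, 0.598, -0.255], [-0.829, -0.369, 0.42, -0.674], [-0.02, -0.73, -0.683, 1.061], [0.0, 0.0, 0.0, 1.0]]
0.1 [-6.46856974e-01 -3.07407671e+00  1.80857788e-03] 0.09379628995242054
```

View pics/top0.png

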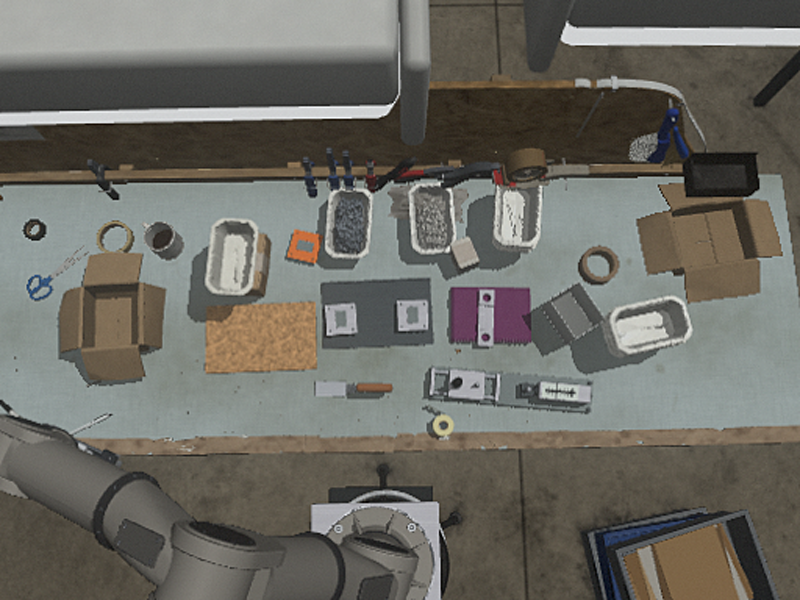

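View pics/scene0.png

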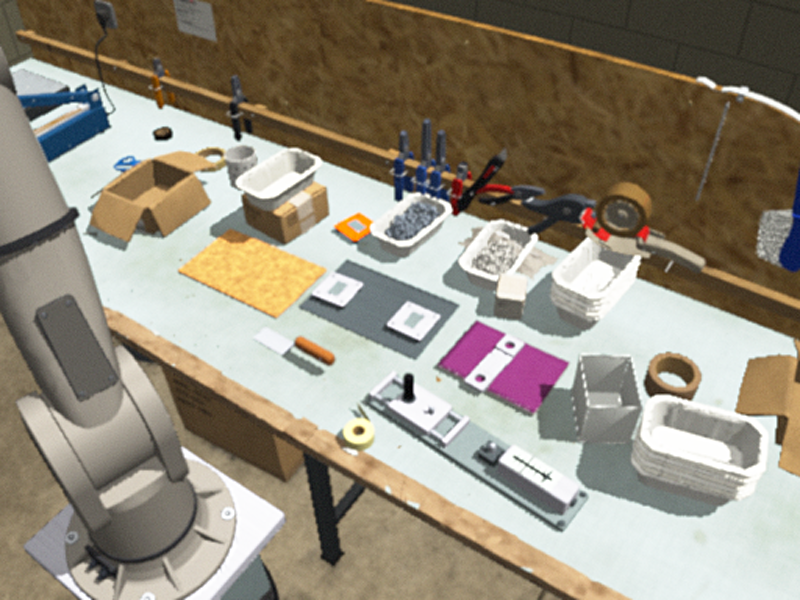

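Run:
```python
from h import *
t=np.load('top0.npy',allow_pickle=True).item();c=np.load('scene0.npy',allow_pickle=True).item()
a=cv2.resize(t['frame'][172:270,128:384,::-1],None,fx=3,fy=3,interpolation=cv2.INTER_CUBIC)
b=cv2.resize(c['frame'][192:340,160:378,::-1],None,fx=2,fy=2,interpolation=cv2.INTER_CUBIC)
im=np.zeros((a.shape[0]+b.shape[0],768,3),np.uint8);im[:294]=a;im[294:,:436]=b
cv2.imwrite('pics/crop1.png',im)
f=t['frame'];hsv=cv2.cvtColor(f,cv2.COLOR_RGB2HSV)
def big(m,n,z,x0=100):
    m=m.astype(np.uint8)*255;m[:165]=0;m[290:]=0
    k,l,st,ce=cv2.connectedComponentsWithStats(m)
    for i in sorted(range(1,k),key=lambda i:-st[i,4])[:3]:
        if st[i,4]<30: continue
        cn=cv2.findContours((l==i).astype(np.uint8),cv2.RETR_EXTERNAL,cv2.CHAIN_APPROX_NONE)[0][0]
        r=cv2.minAreaRect(cn);bx=cv2.boxPoints(r)
        w=np.array([at(t,*p,z)[:2] for p in bx])
        print(n,st[i].tolist(),'ctr',w.mean(0).round(4),'sides',np.linalg.norm(w[1]-w[0]).round(3),np.linalg.norm(w[2]-w[1]).round(3),'ang',np.degrees(np.arctan2(*(w[1]-w[0])[::-1])).round(1),np.degrees(np.arctan2(*(w[2]-w[1])[::-1])).round(1))
H,S,V=hsv[...,0].astype(int),hsv[...,1].astype(int),hsv[...,2].astype(int)
big((H>135)&(H<165)&(S>100),'purple',.011)
big((H>8)&(H<25)&(S>90)&(V>130),'cork',.006)
big((H<14)&(S>110)&(V>70),'wood',.05)
big((S<70)&(V<110)&(V>60),'sheet',.003)
for p in [(338,320),(375,330),(330,388),(510,390),(560,395),(450,390),(470,383),(486,297),(340,320),(600,330),(380,440)]:
    u,v=int(p[0]/1.5625),int(p[1]/1.5625); print(p,f[v,u],hsv[v,u],at(t,u,v,0).round(3))
```

```text
purple [316, 185, 24, 34, 388] ctr [ 0.6226 -0.3696] sides 0.096 0.139 ang -90.9 176.7
purple [289, 184, 17, 25, 146] ctr [ 0.6476 -0.2447] sides 0.066 0.101 ang -90.9 177.6
cork [131, 194, 72, 45, 2800] ctr [0.5752 0.2938] sides 0.295 0.177 ang -88.9 -177.6
cork [229, 246, 21, 3, 50] ctr [ 0.4418 -0.0035] sides 0.081 0.008 ang -91.0 179.2
cork [188, 165, 15, 4, 33] ctr [0.782  0.1774] sides 0.059 0.013 ang -91.0 -179.5
wood [228, 246, 23, 4, 88] ctr [ 0.435  -0.0048] sides 0.087 0.012 ang -91.0 179.1
wood [188, 165, 15, 4, 34] ctr [0.7691 0.1718] sides 0.057 0.013 ang -91.0 -179.5
sheet [205, 178, 73, 46, 2161] ctr [ 0.6349 -0.0127] sides 0.297 0.184 ang -88.3 -179.1
sheet [339, 181, 83, 59, 1781] ctr [ 0.5551 -0.5627] sides 0.217 0.322 ang -41.3 -132.4
sheet [251, 282, 261, 8, 998] ctr [ 0.2766 -0.5739] sides 1.051 0.028 ang -91.3 172.5
(338, 320) [113 120 117] [ 77  15 120] [0.621 0.09  0.   ]
(375, 330) [79 82 83] [98 12 83] [ 0.59  -0.009  0.   ]
(330, 388) [159 162 166] [107  11 166] [0.44 0.11 0.  ]
(510, 390) [112 120 118] [ 83  17 120] [ 0.428 -0.355  0.   ]
(560, 395) [170 179 171] [ 63  13 179] [ 0.413 -0.485  0.   ]
(450, 390) [143 143 146] [120   5 146] [ 0.431 -0.201  0.   ]
(470, 383) [172 173 178] [115   9 178] [ 0.446 -0.25   0.   ]
(486, 297) [108  59  95] [158 116 108] [ 0.674 -0.305  0.   ]
(340, 320) [113 122 120] [ 83  19 122] [0.621 0.086 0.   ]
(600, 330) [74 80 79] [85 19 80] [ 0.58  -0.604  0.   ]
(380, 440) [125 111  91] [ 18  69 125] [ 0.307 -0.018  0.   ]
```

View pics/crop1.png

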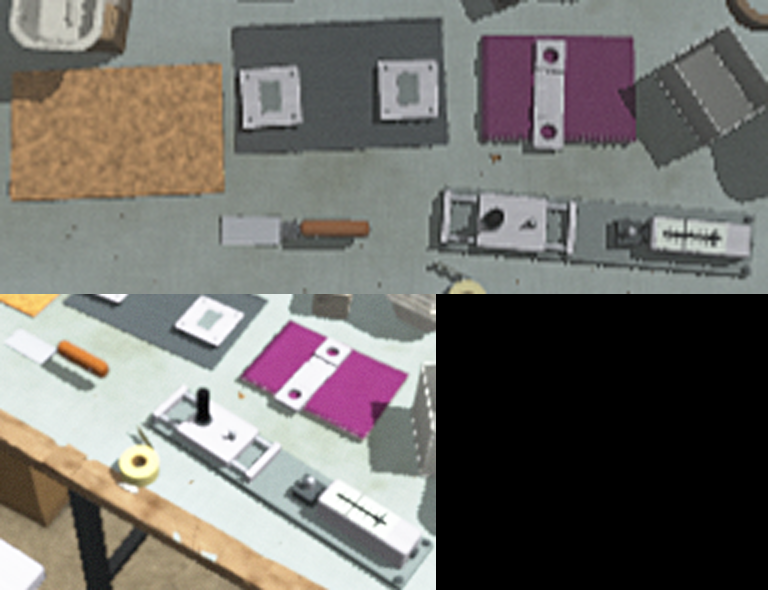

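Run:
```python
from h import *
t=np.load('top0.npy',allow_pickle=True).item();c=np.load('scene0.npy',allow_pickle=True).item()
z=lambda s,u0,u1,v0,v1,k:cv2.resize(s['frame'][v0:v1,u0:u1,::-1],None,fx=k,fy=k,interpolation=cv2.INTER_CUBIC)
a=z(t,268,382,230,268,7);b=z(c,230,380,232,342,3)
im=np.zeros((266+330,800,3),np.uint8);im[:266,:798]=a;im[266:,:450]=b
d=z(c,160,210,205,240,6);im[266:266+210,460:760]=d
cv2.imwrite('pics/crop2.png',im)
# panels, coupon, in top view
f=t['frame'].astype(int);V=f.max(2)
def rect(m,n,z):
    k,l,st,ce=cv2.connectedComponentsWithStats(m.astype(np.uint8))
    for i in sorted(range(1,k),key=lambda i:-st[i,4])[:2]:
        if st[i,4]<60: continue
        cn=cv2.findContours((l==i).astype(np.uint8),cv2.RETR_EXTERNAL,cv2.CHAIN_APPROX_NONE)[0][0]
        w=np.array([at(t,*p,z)[:2] for p in cv2.boxPoints(cv2.minAreaRect(cn))])
        e=w[1]-w[0];g=w[2]-w[1]
        print(n,st[i].tolist(),'ctr',w.mean(0).round(4),'sides',np.linalg.norm(e).round(3),np.linalg.norm(g).round(3),'ang',np.degrees(np.arctan2(e[1],e[0])).round(1),np.degrees(np.arctan2(g[1],g[0])).round(1))
def box(m,u0,u1,v0,v1):
    o=np.zeros_like(m);o[v0:v1,u0:u1]=m[v0:v1,u0:u1];return o
rect(box(V>128,205,278,180,225),'panels',.020)
hs=cv2.cvtColor(t['frame'],cv2.COLOR_RGB2HSV);
rect(box((V>135)&(hs[...,1]<50),300,320,184,224),'coupon',.018)
pur=(hs[...,0]>135)&(hs[...,0]<170)&(hs[...,1]>80)
rect(box(cv2.morphologyEx((pur|((V>135)&(hs[...,1]<50))).astype(np.uint8),cv2.MORPH_OPEN,np.ones((3,3)))>0,286,341,182,222),'notebook',.011)
rect(box(V>148,198,226,238,260),'blade',.002)
```

```text
panels [208, 194, 21, 21, 323] ctr [0.6184 0.0804] sides 0.08 0.081 ang -86.1 -175.6
panels [254, 192, 20, 20, 312] ctr [ 0.6247 -0.1059] sides 0.078 0.079 ang -90.9 178.5
coupon [306, 185, 14, 39, 316] ctr [ 0.6119 -0.3063] sides 0.054 0.159 ang -90.9 177.3
notebook [286, 182, 55, 40, 1609] ctr [ 0.6238 -0.3099] sides 0.225 0.164 ang -90.9 176.7
blade [202, 244, 19, 10, 176] ctr [0.4381 0.1096] sides 0.073 0.036 ang -90.9 179.9
```

View pics/crop2.png

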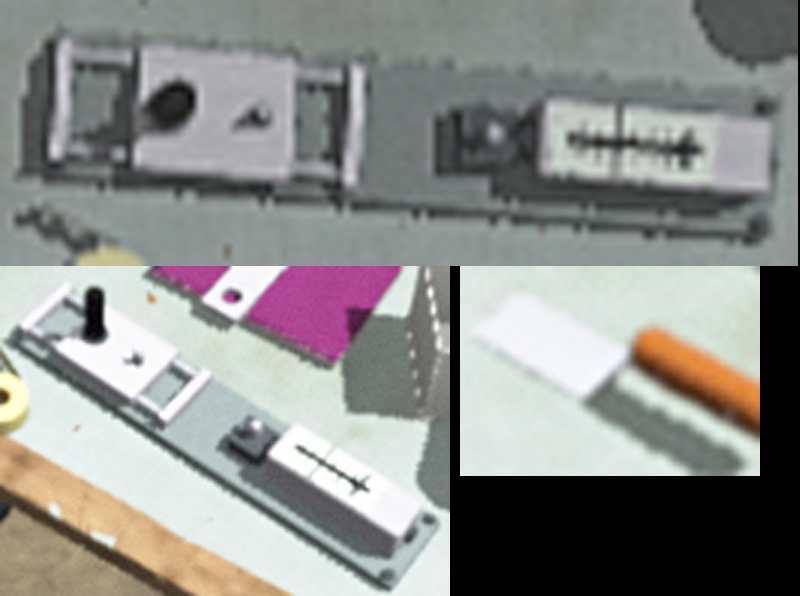

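Run:
```python
from h import *
t=np.load('top0.npy',allow_pickle=True).item();c=np.load('scene0.npy',allow_pickle=True).item()
T=lambda x,y,z:at(t,(x+.5)/7-.5+268,(y+.5)/7-.5+230,z)[:2]
S=lambda x,y,z:at(c,(x+.5)/3-.5+230,(y-266+.5)/3-.5+232,z)[:2]
C=lambda x,y,z:at(t,(x+.5)/3-.5+128,(y+.5)/3-.5+172,z)[:2]
q=np.array([T(140,45,.031),T(297,55,.031),T(290,183,.031),T(133,172,.031)])
print('block',q.round(4).tolist(),q.mean(0).round(4),np.linalg.norm(q[1]-q[0]),np.linalg.norm(q[2]-q[1]))
e=q[0]+q[3]-q[1]-q[2];print('axis ang',np.degrees(np.arctan2(e[1],e[0])))
a,b=T(570,137,.052),T(702,149,.052);print('scale',a,b,np.degrees(np.arctan2(*(a-b)[::-1])))
a,b=T(22,178,.006),T(750,240,.006);print('plate edge',a,b,np.linalg.norm(a-b),np.degrees(np.arctan2(*(a-b)[::-1])))
print('gpin tip top',T(497,130,.0495),'scene',S(255,424,.0495))
print('handle top T',T(180,97,.094),'S',S(95,292,.094),'base T',T(152,122,.031),'S',S(95,335,.031))
print('cpin tip T',T(262,112,.0495),'S',S(135,356,.045))
print('bolts S',S(430,519,.014),S(388,578,.014),'T',T(766,105,.014),T(756,230,.014))
h=[C(551,55,.016),C(548,131,.016)];print('holes',h,np.linalg.norm(h[0]-h[1]),(h[0]+h[1])/2)
n=np.array([C(*p,.011) for p in[(484,38),(633,37),(636,140),(482,136)]]);print('nb',n.round(3).tolist(),n.mean(0))
m=np.array([C(*p,.006) for p in[(11,72),(221,65),(224,190),(10,198)]]);print('mat',m.round(3).tolist(),m.mean(0))
m=np.array([C(*p,.003) for p in[(233,27),(442,20),(449,146),(236,152)]]);print('sheet',m.round(3).tolist(),m.mean(0))
m=np.array([C(*p,.002) for p in[(221,215),(280,216),(280,245),(221,244)]]);print('blade',m.round(3).tolist(),m.mean(0))
print('handle',C(301,228,.045),C(369,228,.045))
import cv2
print(cv2.Rodrigues(np.array(read_tool_rot()))[0].round(3).tolist())
```

```text
block [[0.4797, -0.1988], [0.4723, -0.2884], [0.3996, -0.2813], [0.4074, -0.1925]] [ 0.4397 -0.2403] 0.08987103722597645 0.07311853198406007
axis ang 85.13035200527875
scale [ 0.42046935 -0.43765641] [ 0.4122655  -0.51189845] 83.6943244468113
plate edge [ 0.40743505 -0.13053929] [ 0.36398966 -0.54773378] 0.4194505271463503 84.05481796010005
gpin tip top [ 0.42545427 -0.39712072] scene [ 0.42137895 -0.39268785]
handle top T [ 0.44222486 -0.214975  ] S [ 0.4407763  -0.21369284] base T [ 0.43555938 -0.20422112] S [ 0.44152787 -0.21277593]
cpin tip T [ 0.43807068 -0.26491219] S [ 0.431362   -0.26314821]
bolts S [ 0.43859339 -0.55728971] [ 0.36770842 -0.55092283] T [ 0.44050481 -0.56043804] [ 0.36905459 -0.54945991]
holes [array([ 0.67057205, -0.30429046]), array([ 0.56463889, -0.29553937])] 0.10629401091178878 [ 0.61760547 -0.29991492]
nb [[0.697, -0.213], [0.695, -0.42], [0.551, -0.416], [0.56, -0.206]] [ 0.62601535 -0.31373231]
mat [[0.661, 0.439], [0.666, 0.15], [0.493, 0.145], [0.487, 0.434]] [0.57674024 0.29190347]
sheet [[0.721, 0.134], [0.726, -0.156], [0.549, -0.161], [0.545, 0.129]] [ 0.63514255 -0.01368532]
blade [[0.46, 0.149], [0.457, 0.069], [0.418, 0.069], [0.421, 0.148]] [0.43877408 0.10894384]
handle [0.43562089 0.03870067] [ 0.43410166 -0.05064078]
[[-0.915, 0.403, -0.0], [0.403, 0.915, -0.001], [-0.0, -0.001, -1.0]]
```

```bash
cat >> h.py <<'E'
D=np.array([np.cos(np.radians(84.1)),np.sin(np.radians(84.1)),0])
def down(a, flip=None):
    """tool down, jaws opening along heading a (deg); picks the half turn with wrist nearer to centre"""
    out=[]
    for k in (0,180) if flip is None else (flip,):
        r=np.radians(a+k); y=np.array([np.cos(r),np.sin(r),0]); z=np.array([0,0,-1.])
        out.append(cv2.Rodrigues(np.column_stack([np.cross(y,z),y,z]))[0].ravel())
    return out
def go(p,a):
    c=[(r,inverse_kinematics(p,r)) for r in down(a)]
    c=[x for x in c if x[1] is not None]
    r,q=min(c,key=lambda x:abs(x[1][6])); move_to(p,r); return r
def P(): return np.array(read_ee_pos())
E
python3 - <<'E'
from h import *
h=np.array([.441,-.2135,.08])
go(h+[0,0,.12],84.1); print(np.round(read_joints(),2),P())
move_linear(h)
f0=np.array(read_ft_force());grab(20); print('grip',P().round(4),read_finger_gap(),np.array(read_ft_force())-f0)
hit=move_linear(h-D*.05,vel=.05,max_force=10); print(hit,P().round(4))
p=P(); move_linear(p,vel=.02); print(P().round(4),np.array(read_ft_force())-f0, read_clock())
s=snap('top');np.save('top1.npy',s,allow_pickle=True)
ungrasp(); move_linear(P()+[0,0,.12]); 
go([.5,.1,.3],84.1)
t=snap('top');np.save('top1.npy',t,allow_pickle=True);c=snap('scene');np.save('scene1.npy',c,allow_pickle=True)
z=lambda s,u0,u1,v0,v1,k:cv2.resize(s['frame'][v0:v1,u0:u1,::-1],None,fx=k,fy=k,interpolation=cv2.INTER_CUBIC)
im=np.zeros((266+330,800,3),np.uint8);im[:266,:798]=z(t,268,382,230,268,7);im[266:,:450]=z(c,230,380,232,342,3)
im[266:266+240,460:460+320]=z(t,296,328,182,206,10); cv2.imwrite('pics/crop3.png',im); print(read_clock())
E
```

```text
[-0.71  0.38  1.28  2.09 -0.44  0.99 -0.87] [ 0.44140548 -0.21299947  0.19996893]
grip [ 0.441  -0.2134  0.08  ] 0.01980735427636896 [ 1.17112325 -0.04066921  0.27773698]
True [ 0.4388 -0.233   0.0798]
[ 0.4389 -0.233   0.0799] [4.45062749e-03 7.15191642e+00 6.91862535e+00] 5.9667
10.2417
```

View pics/crop3.png

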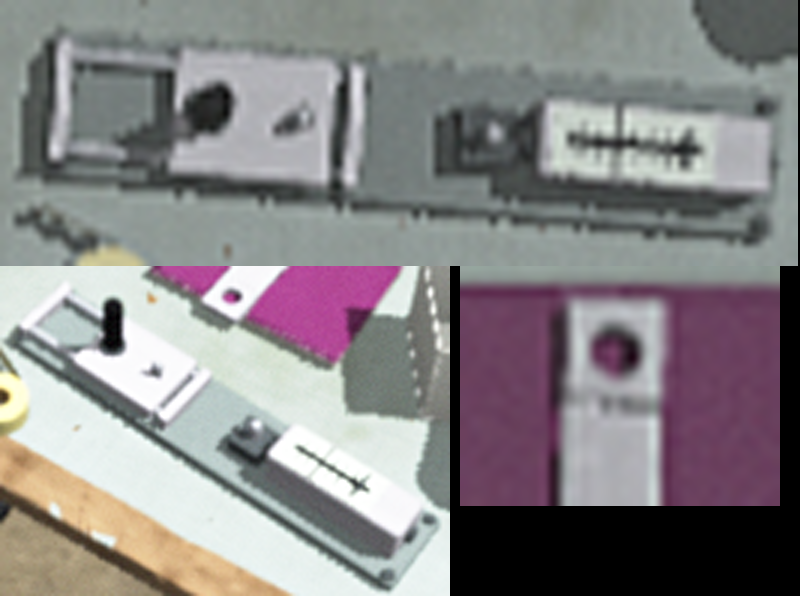

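Run:
```python
from h import *
t=np.load('top1.npy',allow_pickle=True).item();c=np.load('scene1.npy',allow_pickle=True).item()
T=lambda x,y,z:at(t,(x+.5)/7-.5+268,(y+.5)/7-.5+230,z)[:2]
S=lambda x,y,z:at(c,(x+.5)/3-.5+230,(y-266+.5)/3-.5+232,z)[:2]
print('handle',T(212,104,.094),S(112,303,.094),'base',S(112,346,.031),'gpin',T(497,130,.0495),S(255,424,.0495),S(253,443,.031))
for s,n,box,zz in((t,'top',(296,326,180,226),.021),(c,'scene',(290,345,200,262),.021)):
    f=cv2.cvtColor(s['frame'],cv2.COLOR_RGB2HSV);u0,u1,v0,v1=box
    sub=f[v0:v1,u0:u1]; m=((sub[...,1]<45)&(sub[...,2]>(130 if n=='top' else 200))).astype(np.uint8)
    k,l,st,ce=cv2.connectedComponentsWithStats(m);
    # component bounded by purple: choose largest containing holes
    i=1+np.argmax(st[1:,4]);cn,hi=cv2.findContours((l==i).astype(np.uint8),cv2.RETR_CCOMP,cv2.CHAIN_APPROX_NONE)
    print(n,st[i])
    for j,x in enumerate(cn):
        a=cv2.contourArea(x); r=cv2.minAreaRect(x)
        w=at(s,r[0][0]+u0,r[0][1]+v0,zz); print(' ',a,hi[0][j][3],np.round(r[0],1)+[u0,v0],w.round(4))
    if n=='top':
        L=[];R=[]
        for v in range(m.shape[0]):
            q=np.where(l[v]==i)[0]
            if 8<len(q): L.append((q[0]+u0,v+v0));R.append((q[-1]+u0,v+v0))
        for E in(L,R):
            w=np.array([at(s,a,b,.018) for a,b in E]); pf=np.polyfit(w[:,0],w[:,1],1); print(len(E),'edge ang',np.degrees(np.arctan(pf[0])),np.polyval(pf,.618))
```

```text
handle [ 0.43805448 -0.23243678] [ 0.43817718 -0.23366122] base [ 0.43915103 -0.23325482] gpin [ 0.42545427 -0.39712072] [ 0.42137895 -0.39268785] [ 0.41494555 -0.39581319]
top [  0   5  30  41 422]
  389.5 -1 [310.5 205. ] [ 0.6065 -0.2974  0.021 ]
  30.0 0 [310.5 215.5] [ 0.5631 -0.2955  0.021 ]
  2.0 0 [312. 195.] [ 0.6483 -0.3054  0.021 ]
  2.0 0 [310. 195.] [ 0.6484 -0.2972  0.021 ]
  29.5 0 [311.3 190.3] [ 0.6683 -0.3032  0.021 ]
30 edge ang -16.438294082150563 -0.2767081995646331
30 edge ang 8.794760613933818 -0.3206574771441852
scene [   0    0   55   50 1005]
  963.5 -1 [317.  224.5] [ 0.637  -0.2858  0.021 ]
  36.0 0 [307.  241.5] [ 0.5617 -0.2933  0.021 ]
  4.0 0 [326.5 227. ] [ 0.6434 -0.3147  0.021 ]
  9.0 0 [323.5 225.5] [ 0.644  -0.3043  0.021 ]
  2.0 0 [321. 224.] [ 0.6454 -0.295   0.021 ]
  4.0 0 [318.5 223. ] [ 0.6449 -0.2867  0.021 ]
  31.0 0 [326.  220.5] [ 0.6665 -0.3011  0.021 ]
```

Run:
```python
from h import *
c=np.array([.615,-.298,.038])
ungrasp(); go(c+[0,0,.1],85.8); print(np.round(read_joints(),2))
hit=move_linear(c,vel=.1,max_force=8); print(hit,P().round(4))
grab(30); print('gap',read_finger_gap()); 
move_linear(P()+[0,0,.09],vel=.1)
m=np.array([.4275,-.3384,.0595])
go(m+[0,0,.06],-5.9); print(np.round(read_joints(),2),read_finger_gap())
hit=move_linear(m,vel=.04,max_force=5); print(hit,P().round(4),np.round(read_ft_force(),2),read_clock())
t=snap('top');s=snap('scene')
z=lambda s,u0,u1,v0,v1,k:cv2.resize(s['frame'][v0:v1,u0:u1,::-1],None,fx=k,fy=k,interpolation=cv2.INTER_CUBIC)
im=np.zeros((266+330,800,3),np.uint8);im[:266,:798]=z(t,268,382,230,268,7);im[266:,:450]=z(s,230,380,232,342,3)
cv2.imwrite('pics/crop4.png',im)
```

```text
[-0.39  0.96  1.28  1.71 -0.97  1.26 -0.51]
False [ 0.6152 -0.2982  0.0385]
gap 0.03949236233570084
[-0.16  0.51  0.93  2.04 -0.54  0.86  0.97] 0.03965243257936703
False [ 0.4276 -0.3384  0.0597] [-0.33  0.46 -1.42] 18.3167
```

View pics/crop4.png

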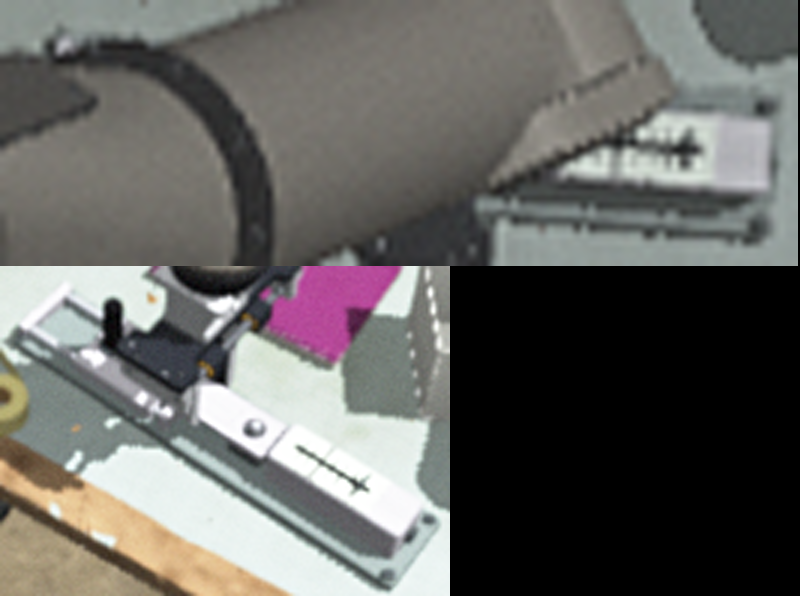

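Run:
```python
from h import *
ungrasp(); move_linear(P()+[0,0,.10],vel=.15)
h=np.array([.4385,-.233,.08])
go(h+[0,0,.1],84.1); 
s=snap('scene')
z=lambda s,u0,u1,v0,v1,k:cv2.resize(s['frame'][v0:v1,u0:u1,::-1],None,fx=k,fy=k,interpolation=cv2.INTER_CUBIC)
move_linear(h,vel=.1); f0=np.array(read_ft_force()); grab(40); hold(.2); p0=P(); print(p0.round(4),read_finger_gap())
for d in(.010,.020,.030,.040,.046):
    move_linear(h+D*d,vel=.04); hold(.2); print(d,((P()-p0)@D).round(4),((np.array(read_ft_force())-f0)@D).round(2),np.round(np.array(read_ft_force())-f0,2))
s2=snap('scene');t2=snap('top'); print(read_clock())
im=np.zeros((600,800,3),np.uint8);im[:330,:450]=z(s,230,380,232,342,3);im[330:330+266,:798]=z(t2,268,382,230,268,7)
im[:330,460:790]=z(s2,315,370,280,335,6)
cv2.imwrite('pics/crop5.png',im)
```

```text
[ 0.4385 -0.2329  0.08  ] 0.019179319677875707
0.01 0.01 1.46 [0.53 1.41 0.38]
0.02 0.0197 -2.94 [ 1.81 -3.14 -3.65]
0.03 0.0293 -5.23 [ 2.6  -5.52 -7.24]
0.04 0.0387 -9.12 [  3.11  -9.49 -10.  ]
0.046 0.0444 -11.0 [  3.91 -11.46 -11.16]
27.3
```

View pics/crop5.png

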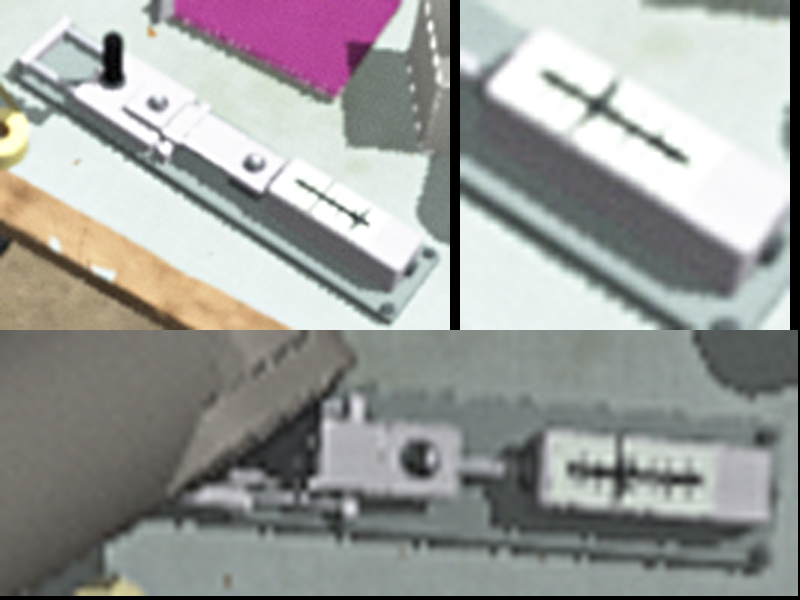

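Run:
```python
from h import *
z=lambda s,u0,u1,v0,v1,k:cv2.resize(s['frame'][v0:v1,u0:u1,::-1],None,fx=k,fy=k,interpolation=cv2.INTER_CUBIC)
t1=np.load('top1.npy',allow_pickle=True).item();c1=np.load('scene1.npy',allow_pickle=True).item()
t2=snap('top');c2=snap('scene');np.save('top2.npy',t2,allow_pickle=True);np.save('scene2.npy',c2,allow_pickle=True)
im=np.zeros((600,800,3),np.uint8)
im[:143,:455]=z(t1,340,375,243,254,13);im[150:293,:455]=z(t2,340,375,243,254,13)
im[300:600,:400]=z(c1,320,360,283,313,10);im[300:600,400:]=z(c2,320,360,283,313,10)
cv2.imwrite('pics/crop6.png',im)
for n,a,b,A,B in(('top',t1,t2,(348.5,249.3),(370,252)),('scene',c1,c2,(326.5,292),(355,307))):
    g1,g2=[cv2.cvtColor(x['frame'],cv2.COLOR_RGB2GRAY).astype(float) for x in(a,b)]
    d=g2-g1; sl=np.s_[240:258,345:376] if n=='top' else np.s_[284:314,318:362]
    for nm,w in(('gone',np.clip(d,25,None)-25),('came',np.clip(-d,25,None)-25)):
        q=np.zeros_like(d);q[sl]=w[sl];yy,xx=np.mgrid[:384,:512]
        u,v=(q*xx).sum()/q.sum(),(q*yy).sum()/q.sum();print(n,nm,u,v,q.max(),at(a,u,v,.052).round(4))
```

```text
top gone 365.2358803986711 251.16611295681062 91.0 [ 0.4113 -0.5014  0.052 ]
top came 356.536312849162 251.08659217877096 86.0 [ 0.4122 -0.467   0.052 ]
scene gone 329.22557172557174 293.98388773388774 101.0 [ 0.4134 -0.4394  0.052 ]
scene came 338.298128342246 296.5120320855615 100.0 [ 0.419  -0.4625  0.052 ]
```

View pics/crop6.png

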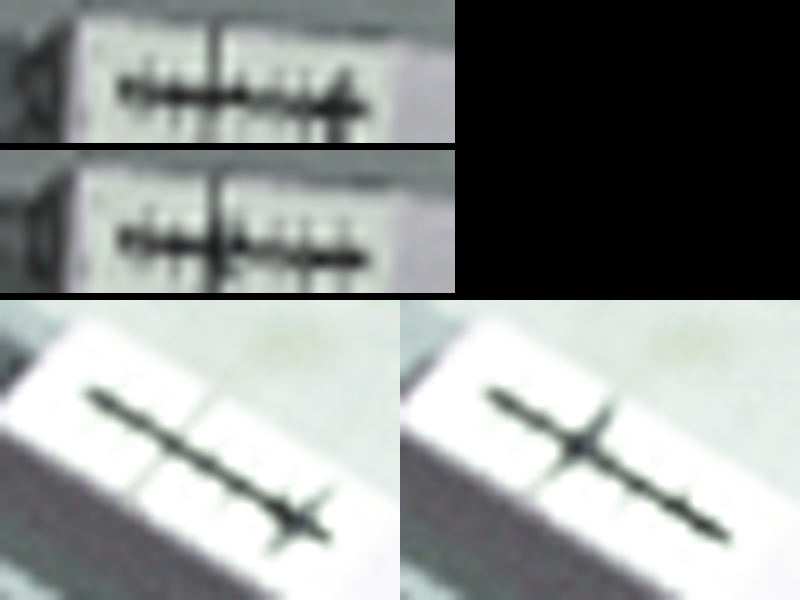

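Run:
```python
from h import *
p=P(); move_linear(p+D*.001,vel=.02); hold(2.5); print(P().round(4),np.round(read_ft_force(),2))
h=np.array([.4385,-.233,.08])
move_linear(h+D*.01,vel=.04); hold(.1); print(P().round(4),np.round(read_ft_force(),2))
hit=move_linear(h-D*.02,vel=.03,max_force=25); print(hit,P().round(4),((P()-h)@D).round(4),np.round(read_ft_force(),2))
ungrasp(); print(P().round(4),np.round(read_ft_force(),2)); move_linear(P()+[0,0,.1]); go([.5,.1,.3],84.1)
z=lambda s,u0,u1,v0,v1,k:cv2.resize(s['frame'][v0:v1,u0:u1,::-1],None,fx=k,fy=k,interpolation=cv2.INTER_CUBIC)
t=snap('top');s=snap('scene');np.save('top3.npy',t,allow_pickle=True);np.save('scene3.npy',s,allow_pickle=True)
im=np.zeros((600,800,3),np.uint8);im[:330,:450]=z(s,230,380,232,342,3);im[330:330+266,:798]=z(t,268,382,230,268,7);cv2.imwrite('pics/crop7.png',im); print(read_clock())
```

```text
[ 0.4432 -0.1893  0.0801] [  2.06 -13.24 -12.59]
[ 0.4396 -0.223   0.08  ] [ 1.62 -3.09 -2.95]
True [ 0.4385 -0.2329  0.0799] 0.0001 [-0.07  4.83 10.25]
[ 0.4383 -0.2326  0.0797] [ 0.36  0.59 -0.26]
35.825
```

View pics/crop7.png

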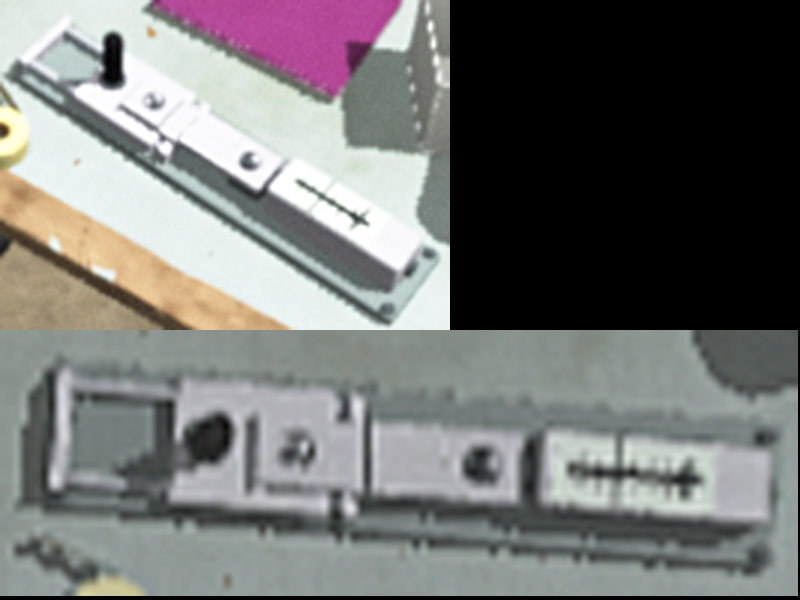

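Run:
```python
from h import *
z=lambda s,u0,u1,v0,v1,k:cv2.resize(s['frame'][v0:v1,u0:u1,::-1],None,fx=k,fy=k,interpolation=cv2.INTER_CUBIC)
h=np.array([.4385,-.233,.08])
go(h+[0,0,.1],84.1); move_linear(h,vel=.1); f0=np.array(read_ft_force()); grab(50); hold(.2)
move_linear(h+D*.050,vel=.04); hold(.3); print(((P()-h)@D).round(4),np.round(np.array(read_ft_force())-f0,2))
t1=np.load('top1.npy',allow_pickle=True).item();c1=np.load('scene1.npy',allow_pickle=True).item()
t2=snap('top');c2=snap('scene');c0=np.load('scene2.npy',allow_pickle=True).item()
im=np.zeros((600,800,3),np.uint8)
im[:143,:455]=z(t1,340,375,243,254,13);im[150:293,:455]=z(t2,340,375,243,254,13)
im[300:600,:400]=z(c0,320,360,283,313,10);im[300:600,400:]=z(c2,320,360,283,313,10)
cv2.imwrite('pics/crop8.png',im)
# darkness profile along the scale, off the axis line (both sides), where only ticks and pointer show
for n,a,b,A,B in(('scene-rest',c1,None,0,0),('scene-prev',c0,None,0,0),('scene-now',c2,None,0,0)):
    g=cv2.cvtColor(a['frame'],cv2.COLOR_RGB2GRAY).astype(np.float32)
    A=np.array([320+8.9,283+39.5/10*1-0.0]);A=np.array([328.4,291.8]);B=np.array([352.3,306.4])
    d=(B-A)/np.linalg.norm(B-A)
    for o in(np.array([1.9,-1.9]),np.array([-1.9,1.9])):
        k=np.arange(-2,31,1.0);pts=A+o+k[:,None]*d
        pr=cv2.remap(g,pts[:,0].astype(np.float32)[None],pts[:,1].astype(np.float32)[None],cv2.INTER_CUBIC)[0]
        w=np.clip(235-pr,0,None);print(n,pr.astype(int).tolist())
```

```text
0.0487 [  1.38 -15.65 -13.85]
scene-rest [254, 256, 255, 255, 249, 255, 255, 257, 252, 257, 254, 243, 242, 256, 255, 253, 252, 255, 256, 250, 254, 254, 256, 250, 255, 250, 203, 206, 258, 255, 254, 254, 254]
scene-rest [254, 254, 255, 255, 251, 252, 256, 255, 250, 255, 256, 251, 230, 251, 255, 256, 251, 257, 255, 253, 240, 256, 254, 255, 256, 255, 204, 176, 245, 258, 255, 255, 254]
scene-prev [254, 256, 255, 255, 250, 255, 255, 257, 253, 257, 255, 240, 140, 172, 250, 257, 254, 254, 256, 251, 254, 254, 256, 250, 254, 255, 257, 252, 254, 255, 254, 255, 255]
scene-prev [255, 254, 255, 255, 252, 253, 256, 255, 252, 256, 256, 252, 201, 195, 251, 261, 253, 258, 255, 252, 243, 256, 254, 255, 253, 257, 254, 257, 256, 257, 255, 255, 255]
scene-now [254, 256, 255, 255, 251, 255, 255, 257, 252, 260, 249, 203, 237, 259, 255, 252, 253, 254, 256, 251, 254, 254, 257, 251, 253, 255, 257, 252, 254, 255, 254, 255, 255]
scene-now [255, 254, 255, 255, 252, 253, 256, 255, 252, 258, 248, 180, 182, 254, 255, 256, 253, 257, 255, 253, 241, 256, 254, 255, 253, 257, 254, 257, 256, 257, 255, 255, 255]
```

View pics/crop8.png

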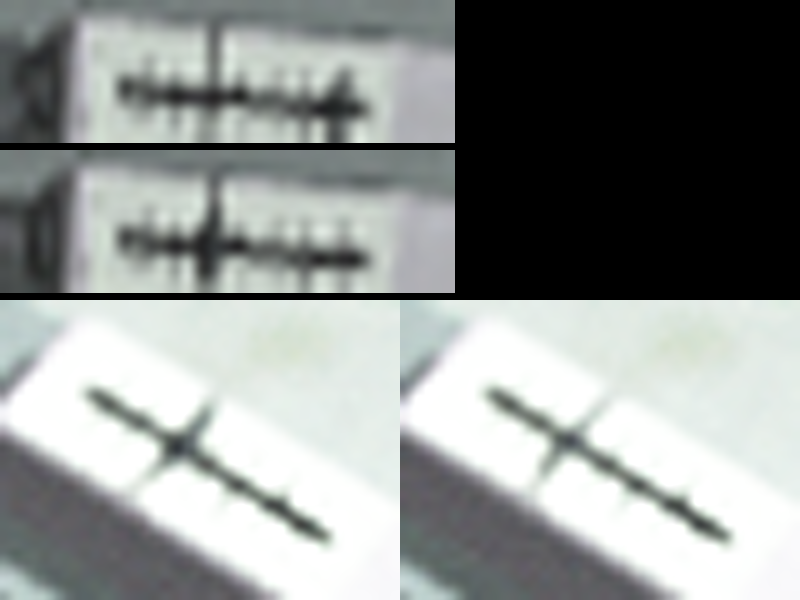

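Run:
```python
from h import *
hold(2.5)
h=np.array([.4385,-.233,.08])
move_linear(h+D*.01,vel=.06); print(move_linear(h-D*.02,vel=.03,max_force=25),((P()-h)@D).round(4))
ungrasp(); move_linear(P()+[0,0,.1])
m=np.array([.4275,-.3384,.0595])
r=go(m+[0,0,.05],-5.9); print(move_linear(m-[0,0,.001],vel=.08,max_force=8),P().round(4))
grab(30); print('gap',read_finger_gap()); move_linear(P()+[0,0,.09],vel=.08)
c=np.array([.622,-.31,.0395])
go(c+[0,0,.07],85.8); print(move_linear(c,vel=.05,max_force=6),P().round(4),read_finger_gap())
ungrasp(); move_linear(P()+[0,0,.12]); go([.5,.1,.3],84.1)
t=snap('top');s=snap('scene');np.save('top4.npy',t,allow_pickle=True);np.save('scene4.npy',s,allow_pickle=True)
z=lambda s,u0,u1,v0,v1,k:cv2.resize(s['frame'][v0:v1,u0:u1,::-1],None,fx=k,fy=k,interpolation=cv2.INTER_CUBIC)
im=np.zeros((600,800,3),np.uint8);im[:294,:768]=z(t,128,384,172,270,3);im[300:,:654]=z(s,160,378,240,340,3);cv2.imwrite('pics/crop9.png',im); print(read_clock())
```

```text
True 0.0
False [ 0.4275 -0.3387  0.0586]
gap 0.03948142748421341
False [ 0.6222 -0.3101  0.0398] 0.039403268268859246
58.925
```

View pics/crop9.png

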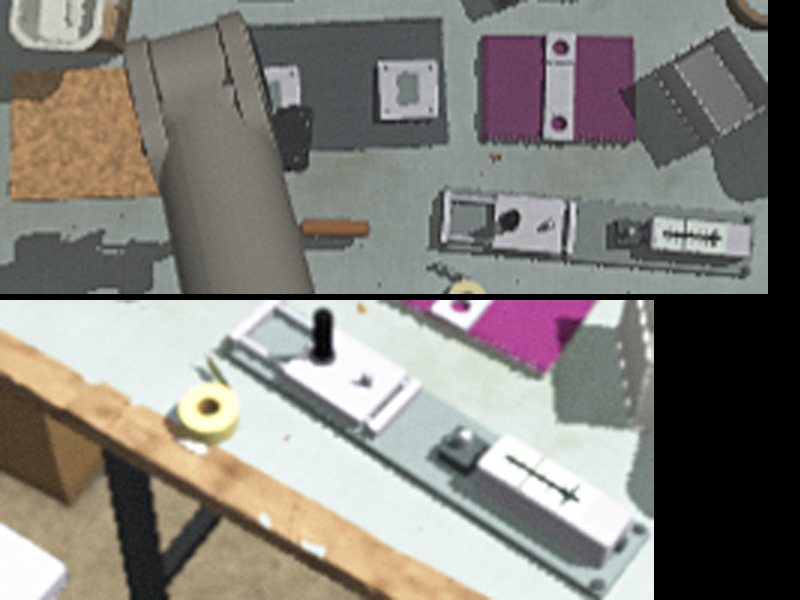

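```bash
cat >> h.py <<'E'
def panels(s,n=2,zt=.020,u0=128,u1=290,v0=172,v1=240):
    """bright square plates in the top view -> centre, edge angle (-45..45), sides"""
    g=s['frame'].max(2); m=np.zeros_like(g); hs=cv2.cvtColor(s['frame'],cv2.COLOR_RGB2HSV)
    m[v0:v1,u0:u1]=((g>128)&(hs[...,1]<45))[v0:v1,u0:u1]
    out=[]
    for c in cv2.findContours(m,cv2.RETR_EXTERNAL,cv2.CHAIN_APPROX_NONE)[0]:
        if not 200<cv2.contourArea(c)<450: continue
        w=np.array([at(s,*p,zt)[:2] for p in cv2.boxPoints(cv2.minAreaRect(c))]); e=w[1]-w[0]
        a=(np.degrees(np.arctan2(e[1],e[0]))+45)%90-45
        out.append((w.mean(0),a,[np.linalg.norm(e),np.linalg.norm(w[2]-w[1])]))
    return out
E
python3 - <<'E'
from h import *
s0=np.load('top0.npy',allow_pickle=True).item()
for p in panels(s0): print('t0',np.round(p[0],4),np.round(p[1],1),np.round(p[2],3))
g=np.array([.4348,.017,.047])
ungrasp(); r=go(g+[0,0,.08],-2.5); print(np.round(read_joints(),2))
print(move_linear(g,vel=.08,max_force=8),P().round(4))
grab(55); print('gap',read_finger_gap(),P().round(4)); 
move_linear(P()+[0,0,.07],vel=.08)
t=snap('top');np.save('top5.npy',t,allow_pickle=True)
for p in panels(t): print('t5',np.round(p[0],4),np.round(p[1],1),np.round(p[2],3))
for p in [(.43,-.106),(.43,.08),(.385,.24),(.385,.345),(.53,-.106)]:
  for zz in(.056,.12):
    print(p,zz,[None if inverse_kinematics([*p,zz],rr) is None else np.round(inverse_kinematics([*p,zz],rr),2)[[0,6]] for rr in down(90)])
cv2.imwrite('pics/c10.png',cv2.resize(t['frame'][172:270,128:384,::-1],None,fx=3,fy=3,interpolation=cv2.INTER_CUBIC));print(read_clock())
E
```

```text
t0 [0.7233 0.3653] -1.0 [0.15  0.068]
[-0.75  0.2   0.63  2.25 -0.17  0.74 -0.04]
False [0.4351 0.017  0.0474]
gap 0.021734004748398976 [0.4348 0.017  0.047 ]
t5 [0.6184 0.0804] 3.9 [0.08  0.081]
t5 [ 0.6247 -0.1059] -0.9 [0.078 0.079]
t5 [0.7233 0.3653] -1.0 [0.15  0.068]
(0.43, -0.106) 0.056 [array([-0.15,  1.83]), array([-0.6 , -0.88])]
(0.43, -0.106) 0.12 [array([-0.26,  1.79]), array([-0.75, -1.05])]
(0.43, 0.08) 0.056 [array([-0.53,  1.37]), array([-1.02, -1.32])]
(0.43, 0.08) 0.12 [array([-0.6 ,  1.33]), array([-1.14, -1.53])]
(0.385, 0.24) 0.056 [array([-0.85,  0.97]), array([-1.35, -1.73])]
(0.385, 0.24) 0.12 [array([-0.91,  0.95]), array([-1.42, -1.93])]
(0.385, 0.345) 0.056 [array([-0.98,  0.81]), array([-1.45, -1.88])]
(0.385, 0.345) 0.12 [array([-1.06,  0.82]), array([-1.49, -2.03])]
(0.53, -0.106) 0.056 [array([-0.11,  1.8 ]), array([-0.57, -0.86])]
(0.53, -0.106) 0.12 [array([-0.18,  1.79]), array([-0.64, -0.97])]
63.65
```

View pics/c10.png

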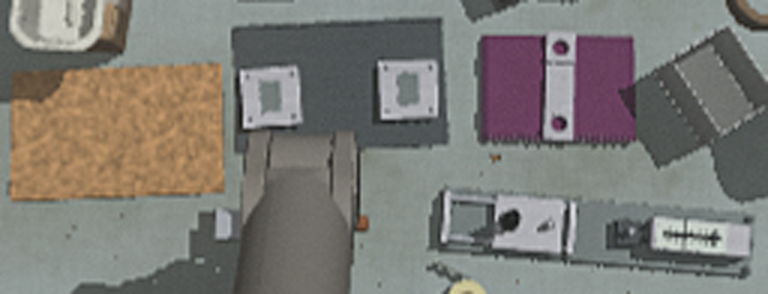

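```bash
cat >> h.py <<'E'
import os
def rz(a): a=np.radians(a); return np.array([[np.cos(a),-np.sin(a),0],[np.sin(a),np.cos(a),0],[0,0,1.]])
TH0=87.5
def sp(heel,zb,th):
    R0=np.load('R0.npy'); u=np.array([np.cos(np.radians(th)),np.sin(np.radians(th))])
    p=np.array([*(np.array(heel)-.052*u),zb+.047]); return p,cv2.Rodrigues(rz(th-TH0)@R0)[0].ravel()
def along(c,d,th): # heel point d behind panel middle c
    return np.array(c)-d*np.array([np.cos(np.radians(th)),np.sin(np.radians(th))])
E
python3 - <<'E'
from h import *
np.save('R0.npy',cv2.Rodrigues(np.array(read_tool_rot()))[0])
c,th=[.6184,.0804],4.0
h=along(c,135,th) if 0 else along(c,.135,th)
p,r=sp(h,.08,th); print(p, inverse_kinematics(p,r)); move_to(p,r)
p,r=sp(h,.0085,th); print(move_linear(p,r,vel=.08,max_force=8),P().round(4),np.round(read_joints(),2),read_finger_gap())
t=snap('top');s=snap('scene')
for q in panels(t): print(np.round(q[0],4),np.round(q[1],1),np.round(q[2],3))
np.save('top6.npy',t,allow_pickle=True);np.save('scene6.npy',s,allow_pickle=True)
im=np.zeros((600,800,3),np.uint8)
z=lambda s,u0,u1,v0,v1,k:cv2.resize(s['frame'][v0:v1,u0:u1,::-1],None,fx=k,fy=k,interpolation=cv2.INTER_CUBIC)
im[:,:400]=z(t,195,245,185,260,8);im[:600,400:800]=z(s,170,250,160,280,5);cv2.imwrite('pics/c11.png',im);print(read_clock())
E
```

```text
[0.43185552 0.06735554 0.127     ] [-1.11211663  0.25923325  0.93985616  2.25696629 -0.30844176  0.75382693
 -1.46119977]
False [0.4321 0.0674 0.0558] [-0.94  0.41  0.77  2.3  -0.51  0.6  -1.28] 0.021357537075800927
[0.6184 0.0804] 3.9 [0.08  0.081]
[ 0.6247 -0.1059] -0.9 [0.078 0.079]
[0.7233 0.3653] -1.0 [0.15  0.068]
66.1417
```

View pics/c11.png

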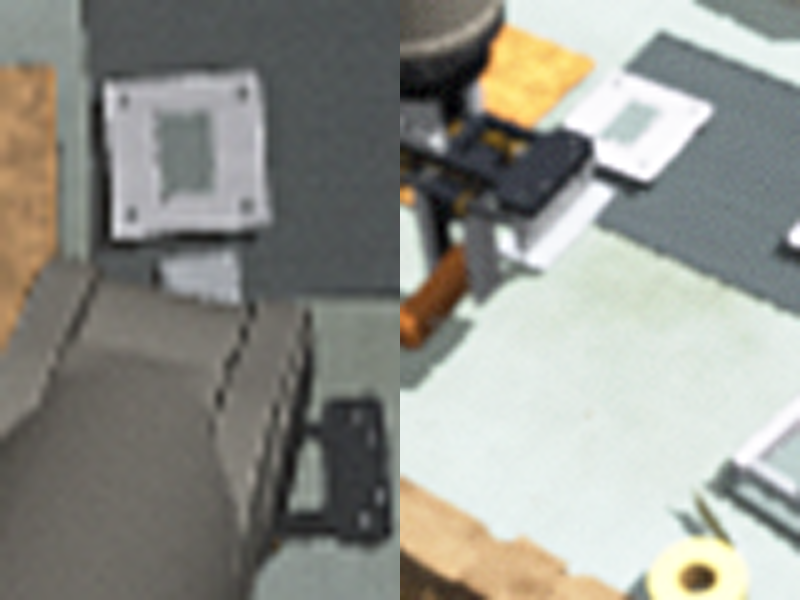

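Run:
```python
from h import *
t=np.load('top6.npy',allow_pickle=True).item();s=np.load('scene6.npy',allow_pickle=True).item()
print('tip exp [.5635 .0766]', at(t,219.69,216.19,.0105))
# blade lateral edges by bright mask rows
g=t['frame'].max(2).astype(int)
for v in range(215,223): print(v,g[v,210:230].tolist())
print([at(s,170+(x-400+.5)/5-.5,160+(y+.5)/5-.5,.0105)[:2].round(4).tolist() for x,y in[(620,188),(598,235)]])
```

```text
tip exp [.5635 .0766] [0.56832406 0.07378717 0.0105    ]
215 [39, 41, 56, 62, 60, 64, 64, 66, 65, 67, 61, 64, 61, 78, 83, 70, 66, 88, 86, 86]
216 [69, 65, 83, 88, 87, 83, 75, 93, 102, 103, 102, 118, 120, 141, 110, 84, 86, 87, 88, 84]
217 [88, 89, 88, 87, 81, 120, 132, 145, 151, 150, 153, 164, 164, 184, 135, 85, 84, 81, 84, 82]
218 [86, 86, 87, 84, 69, 148, 178, 178, 178, 169, 172, 172, 169, 173, 151, 90, 82, 85, 87, 84]
219 [85, 84, 84, 86, 44, 120, 173, 177, 172, 171, 170, 168, 171, 169, 165, 89, 85, 86, 89, 85]
220 [91, 89, 87, 85, 61, 106, 158, 176, 178, 177, 174, 169, 169, 172, 156, 84, 82, 81, 82, 90]
221 [109, 110, 103, 100, 91, 105, 117, 140, 149, 144, 160, 159, 175, 172, 179, 88, 88, 90, 86, 88]
222 [117, 113, 111, 112, 108, 106, 101, 96, 99, 95, 125, 117, 141, 146, 165, 96, 77, 102, 89, 90]
[[0.5706, 0.0568], [0.5286, 0.0424]]
```

```bash
cat >> h.py <<'E'
def sp2(heel,zb,th):
    u=np.array([np.cos(np.radians(th)),np.sin(np.radians(th))]); n=np.array([-u[1],u[0]])
    return sp(np.array(heel)-.0045*u+.0026*n,zb,th)
def scoop(c,th):
    for d,zb,v in((.135,.0085,.05),(.043,.0085,.06),(.043,.0135,.02),(.043,.07,.06)):
        p,r=sp2(along(c,d,th),zb,th); hit=move_linear(p,r,vel=v,max_force=12 if d!=.043 or zb<.01 else None)
        print(d,zb,hit,P().round(4),np.round(read_ft_force(),2))
        if hit: return False
    return True
def place(c,th):
    p,r=sp2(along(c,.043,th),.07,th); move_linear(p,r,vel=.1); hold(.3)
    for d,zb,v in((.043,.022,.05),(.043,.0125,.02),(.138,.0125,.06),(.138,.08,.1)):
        p,r=sp2(along(c,d,th),zb,th); move_linear(p,r,vel=v)
        print(d,zb,P().round(4),np.round(read_ft_force(),2))
E
python3 - <<'E'
from h import *
print(scoop([.6184,.0804],4.0), read_finger_gap())
t=snap('top');s=snap('scene')
im=np.zeros((600,800,3),np.uint8)
z=lambda s,u0,u1,v0,v1,k:cv2.resize(s['frame'][v0:v1,u0:u1,::-1],None,fx=k,fy=k,interpolation=cv2.INTER_CUBIC)
im[:,:400]=z(t,195,245,175,250,8);im[:600,400:800]=z(s,170,250,140,260,5);cv2.imwrite('pics/c12.png',im);print(read_clock())
E
```

```text
0.135 0.0085 False [0.4269 0.07   0.0556] [ 0.17 -0.08 -0.98]
0.043 0.0085 False [0.5187 0.0761 0.0555] [ 0.13 -0.18 -0.71]
0.043 0.0135 False [0.519  0.0762 0.0607] [ 0.86  0.4  -0.48]
0.043 0.07 False [0.5188 0.0761 0.1167] [-0.61 -1.21 -2.32]
True 0.02182323583198151
69.6667
```

View pics/c12.png

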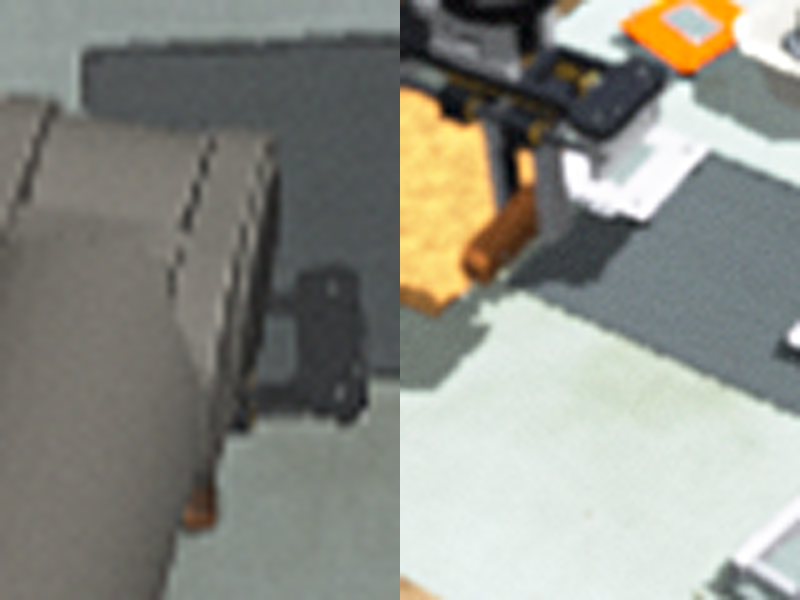

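Run:
```python
from h import *
place([.583,.345],1.0); print(read_finger_gap())
p,r=sp2(along([.6247,-.1059],.135,-1),.08,-1); move_to(p,r)
t=snap('top');np.save('top7.npy',t,allow_pickle=True)
for q in panels(t): print(np.round(q[0],4),np.round(q[1],1),np.round(q[2],3))
for q in panels(t,zt=.023): print('z23',np.round(q[0],4),np.round(q[1],1))
print(read_clock(),P())
```

```text
0.043 0.022 [0.4837 0.3459 0.0693] [ 0.5  -0.81 -2.41]
0.043 0.0125 [0.4836 0.3459 0.0595] [-0.39  0.24 -1.46]
0.138 0.0125 [0.3888 0.3442 0.0595] [ 0.63  0.99 -1.15]
0.138 0.08 [0.3881 0.3442 0.1266] [ 0.59  0.43 -1.63]
0.0214830135695623
[0.5844 0.3464] -0.9 [0.078 0.083]
[ 0.6247 -0.1059] -0.9 [0.078 0.079]
[0.7233 0.3653] -1.0 [0.15  0.068]
z23 [0.5839 0.3457] -0.9
z23 [ 0.6241 -0.1058] -0.9
z23 [0.7225 0.3646] -1.0
78.825 [ 0.43364973 -0.09908181  0.12693899]
```

Run:
```python
from h import *
ok=scoop([.6245,-.1059],-1.0); print(ok,read_finger_gap())
if ok:
    place([.583,.238],1.0)
    h=np.array([.49,.0]); p,r=sp(h,.12,1.0)
    move_to(p,r)
    t=snap('top');np.save('top8.npy',t,allow_pickle=True);s=snap('scene')
    for q in panels(t,zt=.023): print(np.round(q[0],4),np.round(q[1],1),np.round(q[2],3))
    im=np.zeros((600,800,3),np.uint8)
    z=lambda s,u0,u1,v0,v1,k:cv2.resize(s['frame'][v0:v1,u0:u1,::-1],None,fx=k,fy=k,interpolation=cv2.INTER_CUBIC)
    im[:294,:768]=z(t,128,384,172,270,3);im[300:600,:600]=z(s,110,310,140,240,3);cv2.imwrite('pics/c13.png',im)
print(read_clock())
```

```text
0.135 0.0085 False [ 0.4332 -0.0999  0.0557] [-0.23  0.12 -0.56]
0.043 0.0085 False [ 0.5248 -0.1016  0.0555] [ 0.01 -0.36 -1.99]
0.043 0.0135 False [ 0.5252 -0.1015  0.0607] [ 0.02 -0.44 -1.11]
0.043 0.07 False [ 0.5249 -0.1015  0.1167] [ 0.27 -0.26 -1.53]
True 0.021482946862174956
0.043 0.022 [0.4836 0.2389 0.0692] [ 1.1  -0.38 -1.89]
0.043 0.0125 [0.4835 0.2388 0.0595] [-0.44  0.31 -1.3 ]
0.138 0.0125 [0.3888 0.2372 0.0595] [-0.27  0.33 -1.21]
0.138 0.08 [0.3882 0.2372 0.1267] [-0.29  0.85 -1.93]
[0.5839 0.3457] -0.9 [0.078 0.083]
[0.5862 0.236 ] 1.3 [0.083 0.078]
[0.7225 0.3646] -1.0 [0.15  0.068]
92.8333
```

View pics/c13.png

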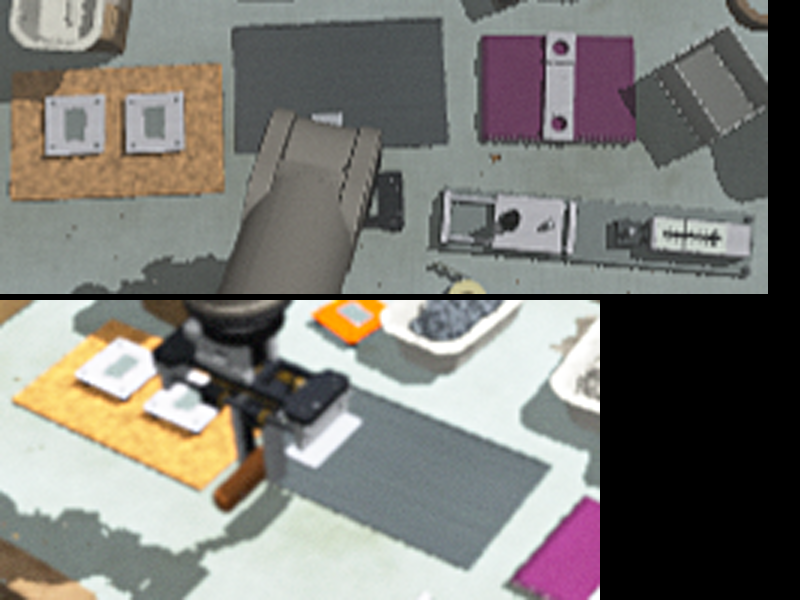

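Run:
```python
from h import *
p,r=sp([.437,.069],.08,87.5); move_to(p,r)
p,r=sp([.437,.069],-.001,87.5); print(move_linear(p,r,vel=.04,max_force=6),P().round(4))
ungrasp(); hold(.3); move_linear(P()+[0,0,.12],vel=.1)
set_joints([-1.306,.426,.074,1.606,-.034,1.111,-.067]); hold(.5)
t=snap('top');s=snap('scene')
for q in panels(t,zt=.023): print(np.round(q[0],4),np.round(q[1],1),np.round(q[2],3))
im=np.zeros((600,800,3),np.uint8)
z=lambda s,u0,u1,v0,v1,k:cv2.resize(s['frame'][v0:v1,u0:u1,::-1],None,fx=k,fy=k,interpolation=cv2.INTER_CUBIC)
im[:294,:768]=z(t,128,384,172,270,3);im[300:600,:800]=z(s,110,376,160,260,3)[:,:800] if 0 else 0
q=z(s,110,376,160,260,3);im[300:600,:798]=q;cv2.imwrite('pics/c14.png',im);print(read_clock())
```

```text
True [0.4348 0.0168 0.0466]
[0.5839 0.3457] -0.9 [0.078 0.083]
[0.5862 0.236 ] 1.3 [0.083 0.078]
[0.7225 0.3646] -1.0 [0.15  0.068]
101.6667
```

View pics/c14.png

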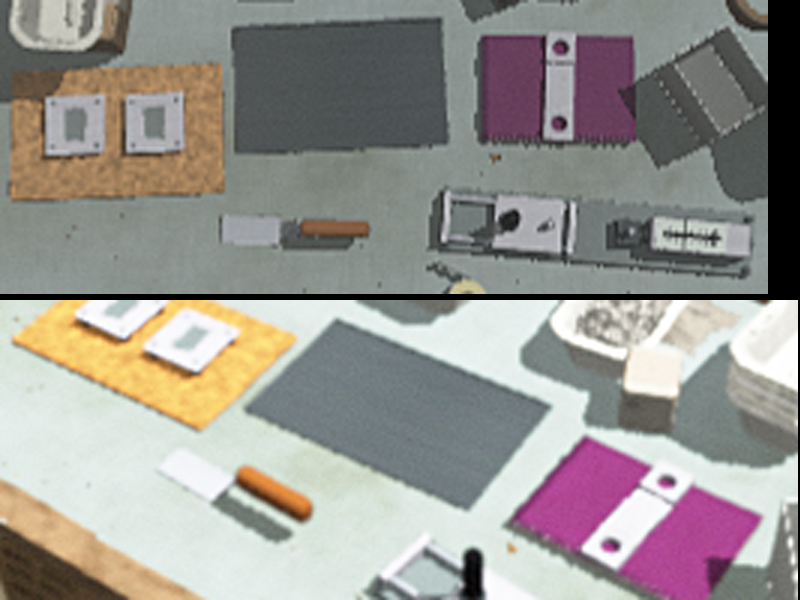

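All in order: both panels stand on the mat, the sheet is empty, the spatula is flat on the bench, the coupon is on the notebook and the tester is home.

```bash
python3 -c "
from h import *
finish_job(); print(read_clock())"
```

```text
the job is handed in; nothing more can be done
the job is handed in; nothing more can be done
```

The job is done and handed in at about 102 s of the 210 s allowed; no verdict is reported. The one thing I could not pin down exactly is the gauge reading during the pull.

**Coupon test:** I ran the carriage home, laid the coupon over both pins, and drew it out twice, holding about 2.5 s each time. The two estimates of the gauge travel disagree:

| Pull | Scene-view pointer | Kinematics and force |
|---|---|---|
| First | about 38–39 mm | about 30–35 mm |
| Second | about 41 mm | about 36.5–37 mm |

I repeated the pull because the lower estimates for the first one fell at or below the 35 mm limit. Both estimates for the second are within 35–45 mm. The carriage then went back to its stop, the gauge to zero, and the coupon back to the notebook.

**Panels:** There were two panels, both carried over on the spatula. No finger came near a panel in the moves or pictures, though finger contact was not measured. They stand about 110 mm apart on the mat, at roughly (0.584, 0.346) and (0.586, 0.236).

**Last pictures:**
- Both panels are on the mat and well inside its edges.
- The oven sheet is empty.
- The spatula is flat on the bench, clear of the mat and the sheet.
- The coupon is on the notebook.
- The gauge pointer is at rest and the carriage is home.
- I did not measure the tub and the small carton, but nothing was moved near them.

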